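# Wedge the board rest up to its height tab

## Task

The next board needs its rest set to the red height tab. Take the big dark wedge with the orange thick end and slide it, thin end first and flat on the bench, straight in under the middle of the beech rest bar until the bar has risen level with the top of the red tab. Let go and leave it wedged there, and leave the small blue shim where it lies.

Things in the scene. Friction and masses are not known exactly. Their poses are not given: they have to be found in the camera images.
- wedge: Loose wooden wedge, 200 mm long, 36 mm wide, 0.15 kg. Origin: centre of its underside; x along it to the thin end, z up. The thick end, x -100 to -30 mm, is an orange block 42 mm high (grip it across its width); from there the dark top slopes evenly down to 4 mm at the thin end, x +100 mm (29 mm per 100 mm).
- shim: Small loose blue wedge, a bystander too low for this job: 120 mm long, 30 mm wide, 14 mm high at the thick end and 3 mm at the thin end. Origin: centre of its underside; x points to the thin end. Leave it alone.
- rest: Beech bar 40x190x24 mm (0.45 kg) sliding freely upright on two 12 mm steel posts, 92 mm tall, at y -80 and +80. Origin: centre of its top face; y along the bar, z up. A round steel shoe under its middle, 100 mm long in y, ends 34 mm below the origin: 12 mm above the bench at the start. Open below on both x sides: the wedge goes in along x (5 to 15 N) and stays where left. The bar can rise 42 mm.
- flag: Red height tab, 30x38 mm, 8 mm thick, fixed on its own thin post beside one end of the rest bar (125 mm from the bar's origin along the bar's -y). Origin: on its top face, whose height is the mark for the top of the bar: 10 to 22 mm above the bar's starting height, different each time.
Mind the look-alikes: they are no part of the job. Several things have the shape of the wedge; the one meant has the colours described above.

How it is judged (in metres and radians):
At the end, for the whole second after the job is handed in: The bar stands on the wedge, its top within 4.5 mm of the red tab's top; the wedge lies flat on the bench (6 degrees, 6 mm), its origin within 30 mm of the bar's middle along the bar, within 17 degrees of square to it; both are still; the blue shim is within 30 mm of where it lay (z of rest in the frame of flag between -0.0045 and 0.0045 m and contact force between rest and wedge above 0.5 N and y of wedge in the frame of rest between -0.03 and 0.03 m and angle between the x axis of wedge and the x axis of rest, either way round below 0.3 rad and angle between wedge's own z axis and vertical below 0.1 rad and height (world z) of wedge below 0.006 m and linear speed of each of wedge, rest below 0.01 m/s and distance of shim from where it was at the start of the episode below 0.03 m); the robot touches nothing.
It fails at once if the blue shim is pushed or carried more than 30 mm from its place (distance of shim from where it was at the start of the episode above 0.03 m).
It also fails if it takes over 35 s, if anything falls off the work surface, if the arm or the gripper's body presses on something with over 40 N, if the wrist force passes 120 N, or if a joint passes its speed limit or range.

## Robot

A 7-joint arm with a two-finger parallel gripper is mounted at the origin on the work surface. World frame = base frame: x ahead of the robot, y to its left, z up, the work surface at z = 0. Lengths are in m, angles in degrees, forces in N, time in s.
With the tool pointing down it reaches from about 0.4 to 0.75 m from the base axis. Payload 19.5 kg.
Tool frame: the origin (TCP) lies midway between the tips of the shut fingers; the grasp point (between the pads) lies behind it (bot.hold_point_z is the z of the grasp point in the tool frame, in m); z points along the fingers, y is the line along which they close (so a half turn about z gives the same grasp; the last joint's range is limited). The gripper opens to 85 mm and grips with 20 to 120 N. Pads are 22 mm wide; open, the fingers measure 114 mm over their backs; the gripper's body (76 mm by 85 mm) begins 54 mm behind the grasp point. The pads swing forward as they close: fully open they stand 13 mm farther back than shut.
Start: joints at [61.152, 40.479, -1.581, 85.061, 1.261, 54.483, -4.326], TCP at [0.256, -0.515, 0.231] pointing down, gripper open.
Joint ranges: [-155.06, 155.06], [-18.47, 123.98], [-90, 86.84], [0, 140.48], [-83.41, 263.41], [0, 116], [-161.91, 161.91]. Speed limits (degrees/s): [108.29, 108.29, 147.25, 147.25, 172.46, 172.46, 172.46].

## Interface

Orientations are given as a 3x3 rotation matrix whose columns are the frame's x, y, z axes.
In Python, from cell import bot gives the robot as it stands.
- The arm moves only by the tool send_rows, never from a script. Its argument "deltas" is one flat list of numbers, 6 for each row, row after row: the shift along the world's x, y, z as a fraction of full scale, then the turn, a rotation vector about the world's x, y, z as a fraction of full scale. In form: [dx, dy, dz, wx, wy, wz, dx, dy, dz, wx, wy, wz, ...]. A call has 1 to 12 rows; each row is the pose to reach, as a shift and turn from the pose commanded when the call began, turning the shorter way round; what a row does not reach only later rows make up. Full scale, the value 1, is 0.2 m for a shift and 180 degrees for a turn. A row lasts 1/10 s, in which the tool goes at most 50 mm and 8.59 degrees, less where a joint would pass 70% of its speed; a pose out of reach is approached as far as the arm can. A call with a number of a shift or a turn outside -1 to 1 is refused whole. A call with a gripper value outside its range is refused whole. "hand" is the closure, from -1 (fully open) to 1 (shut), set as the call begins (left out, the last holds). The fingers move at their own pace and stop on an object; "grip_force" is the grip in N (left out, the last holds). Time passes only in rows, so rows that repeat a pose let the fingers close. It gives the time, the measured TCP pose, the force, the opening and the grip force at its end, in the units of the state.
- bot.get_state(): the state, without advancing time (a new reading comes with each control period).
- bot.get_image(name): name is "side" or "top" or "wrist"; returns a dict with "img" (384x512x3 uint8, blue, green, red), "depth" (384x512 float32, m along the optical axis (not along the pixel's ray), 0 where there is no reading), "fx", "fy", "cx", "cy" (pixels), "R" (3x3) and "t" (3): a world point X has camera coordinates R X + t. Camera axes: x right, y down, z forward; pixel columns grow to the right and rows downward; lengths in m; the calibration is good to about 2 mm. A picture is of the moment at which its call begins.
- bot.close_job(): hands the job in; it is judged then, once.
Trained networks look in the newest picture that a camera, given by its name, has taken for a name from the list of things; names that differ only in an ending like _2 or _b are one class to them, and where a whole thing is asked for, a point or a joint stands for the part that bears it (a point fixed in the world has none). Each returns a list of dicts, best first, with "p" (0 to 1); they miss things now and then, are a little off and sometimes report something else, mostly with a low value. They report only what shows in the picture. A call takes as long as a camera call. They do not tell look-alikes from the thing itself.
- bot.masks_of(label, camera): "mask" (384x512 bool, what is visible of it) and "bbox" ([centre column, centre row, width, height] in pixels, round what is visible of it).
- bot.tip_of(label, camera): "centre" ([column, row] in pixels: a listed point, or the origin of a listed thing).
The state is a dict: "time": time; "q": joint angles; "qd": joint speeds; "joint_efforts": joint torques, N m; "position": TCP position; "eef_rot": TCP orientation; "ft_force": force on the tool from outside, world axes, zero at the start; "wrist_torque": the same for the moment, N m; "gripper_width": finger opening in m; "gripper_force": force on a finger pad.
Only numpy, scipy, OpenCV 4.12 (cv2) and the standard library are available. Lean on these libraries where they do the work, as an engineer would, in place of code of your own. Each camera call takes 0.05 s, during which the arm holds its last target. There are 200 camera calls.

## Working session

There is one attempt and no reset: what is moved stays moved. The work goes in short steps, Python scripts to look and compute and a tool call to move; the robot and the scene stay as the last step left them, time stands still between calls to the robot, and variables do not carry over. Pictures are saved under pics/ and viewed, at most 10 in all, crops included, and the job is handed in when it is done.

Besides the shell and the picture viewer there is one more tool, called as name(argument=value, ...) on one line, values as JSON. send_rows: Moves the arm, as the interface text tells. Shift numbers are shares of 0.2 m and turn numbers shares of 180 degrees, none past 1 either way. Its arguments: {"type":"object","properties":{"deltas":{"type":"array"},"hand":{"type":"number"},"grip_force":{"type":"number"}},"required":["deltas"]}

```bash
mkdir -p pics; cat > h.py <<'E'
import numpy as np,cv2
from cell import bot
def pts(c):
    d=c["depth"];v,u=np.indices(d.shape)
    P=np.stack([(u-c["cx"])/c["fx"]*d,(v-c["cy"])/c["fy"]*d,d],-1)
    return (P-c["t"])@c["R"]   # R^T (p-t)
E
python3 - <<'E'
from h import *
ims=[]
for n in ("top","side"):
    c=bot.get_image(n);P=pts(c);ims.append(c["img"]);np.savez(f"{n}.npz",img=c["img"],P=P,d=c["depth"])
    for l in ("wedge","shim","rest","flag"):
        for m in bot.masks_of(l,n):
            k=m["mask"]&(c["depth"]>0);q=P[k]
            print(n,l,round(m["p"],2),np.round(m["bbox"]),np.round(np.median(q,0),3),np.round(np.percentile(q,98,0),3),np.round(np.percentile(q,2,0),3),c["img"][k].mean(0).round())
cv2.imwrite("pics/a.png",cv2.resize(np.vstack(ims),(768//1,1152))[:, :] if 0 else np.hstack(ims)[:, :].copy() if 0 else cv2.resize(np.vstack(ims),(400*2,600*2)) if 0 else ims[0])
cv2.imwrite("pics/b.png",ims[1]);print(bot.hold_point_z, bot.get_state()["eef_rot"])
E
```

```text
top wedge 0.97 [408. 272.  26.  76.] [ 0.308 -0.574  0.029] [ 0.396 -0.555  0.046] [ 0.211 -0.61   0.   ] [ 56. 117.  63.]
top wedge 0.73 [301. 269.  60.  65.] [ 0.323 -0.288  0.033] [ 0.394 -0.219  0.046] [ 0.247 -0.356  0.005] [ 59. 126.  65.]
top wedge 0.71 [324. 179.  26.  67.] [ 0.548 -0.358  0.034] [ 0.649 -0.333  0.046] [ 0.462 -0.384  0.006] [ 33.  76. 121.]
top wedge 0.58 [197. 233.  19.  70.] [ 0.416 -0.012  0.033] [0.515 0.011 0.046] [ 0.328 -0.032  0.005] [126. 111. 190.]
top shim 0.75 [266. 182.  17.  44.] [ 0.548 -0.202  0.01 ] [ 0.602 -0.179  0.017] [ 0.492 -0.226  0.002] [155.  91.  66.]
top rest 0.66 [123. 170.  19.  73.] [0.588 0.172 0.047] [0.677 0.196 0.051] [0.498 0.156 0.028] [ 42.  76. 111.]
top flag 0.63 [124. 120.  15.  16.] [0.716 0.171 0.062] [0.737 0.187 0.066] [0.7   0.158 0.006] [ 19.  26. 146.]
side wedge 0.94 [223. 165.  53.  16.] [ 0.401 -0.017  0.025] [0.511 0.064 0.047] [ 0.322 -0.033 -0.   ] [106.  99. 160.]
side wedge 0.92 [197. 306.  73.  33.] [ 0.313 -0.586  0.026] [ 0.398 -0.553  0.047] [ 0.208 -0.602  0.001] [ 55. 105.  53.]
side wedge 0.55 [201. 230.  49.  34.] [ 0.334 -0.31   0.028] [ 0.398 -0.221  0.047] [ 0.247 -0.363  0.002] [ 52. 100.  49.]
side shim 0.8 [268. 204.  36.  19.] [ 0.543 -0.204  0.009] [ 0.604 -0.175  0.018] [ 0.49  -0.228 -0.001] [124.  78.  55.]
side rest 0.95 [264. 125.  48.   9.] [0.593 0.166 0.046] [0.673 0.197 0.053] [0.501 0.153 0.028] [ 44.  70. 101.]
-0.0187 [[ 8.95277893e-01  4.45508130e-01 -3.89433359e-06]
 [ 4.45508128e-01 -8.95277889e-01  9.66227372e-05]
 [ 3.95597042e-05 -8.82391578e-05 -9.99999995e-01]]
```

View pics/a.png

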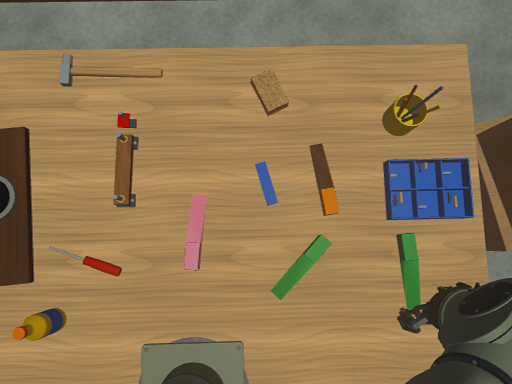

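View pics/b.png

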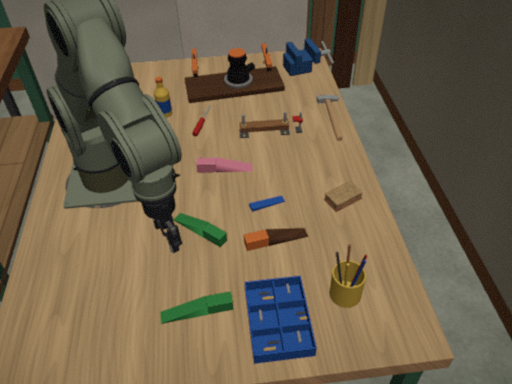

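Lookalikes in the top picture: green (408,272), green (301,269), pink (197,233), dark with orange thick end (324,179). By the description I choose (324,179). The shim is at (266,182), the rest at (123,170) and the flag at (124,120).

```bash
python3 - <<'E'
from h import *
c=np.load("top.npz");im=c["img"];P=c["P"]
bot.get_image("top")
for l in("wedge","rest","flag"):
    for m in bot.masks_of(l,"top"):
        b=m["bbox"]
        if l=="wedge" and abs(b[0]-324)>10: continue
        k=m["mask"]&(c["d"]>0)&(P[...,2]>(.004 if l=="wedge" else .040))
        r=cv2.minAreaRect(P[k][:,:2].astype(np.float32)*1000);print(l,"box",[np.round(x,1) for x in r], np.round(np.percentile(P[k][:,2],[10,50,90]),4), k.sum())
        if l=="wedge":
            o=k&(im[...,2]>150);q=P[o];print("orange",cv2.minAreaRect(q[:,:2].astype(np.float32)*1000),np.median(q,0))
            x0,y0=int(b[0]),int(b[1]);cv2.imwrite("pics/c.png",cv2.resize(im[y0-50:y0+50,x0-80:x0+50],None,fx=5,fy=5))
    print(l,[(np.round(t["centre"]),round(t["p"],2)) for t in bot.tip_of(l,"top")])
E
```

```text
wedge box [array([ 555.8, -359.6]), array([199.3,  37. ]), np.float64(8.7)] [0.0111 0.0336 0.0441] 1047
orange ((507.308837890625, -367.49200439453125), (98.71863555908203, 35.78767776489258), 9.19388484954834) [ 0.49115984 -0.36984489  0.04307487]
wedge [(array([299., 267.]), 0.75), (array([322., 179.]), 0.67), (array([196., 233.]), 0.63), (array([406., 270.]), 0.59)]
rest box [array([590. , 177.4]), array([ 41.7, 189.4]), np.float64(88.3)] [0.0444 0.0472 0.05  ] 1037Traceback (most recent call last):
  File "<stdin>", line 9, in <module>
    return _quantile_unchecked(
        a, q, axis, out, overwrite_input, method, keepdims, weights)
    return _ureduce(a,
                    func=_quantile_ureduce_func,
    ...<5 lines>...
                    overwrite_input=overwrite_input,
                    method=method)
    r = func(a, **kwargs)
    result = _quantile(arr,
                       quantiles=q,
    ...<2 lines>...
                       out=out,
                       weights=wgt)
    slices_having_nans = np.isnan(arr[-1, ...])
                                  ~~~^^^^^^^^^
IndexError: index -1 is out of bounds for axis 0 with size 0
```

View pics/c.png

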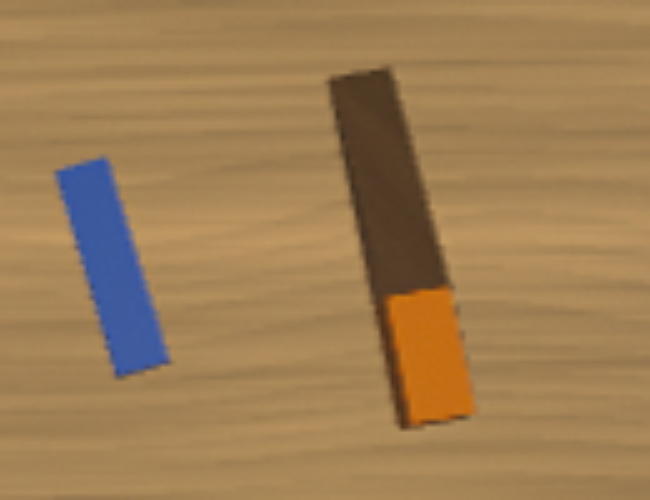

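The crop confirms it: orange thick end at crop (430,355), dark thin end at (360,75), thin end toward +x at a yaw of about 9°. I'm moving above the block.

send_rows(deltas=[0.17,0.1,0,0,0,-0.015,0.34,0.2,0,0,0,-0.03,0.5,0.3,-0.1,0,0,-0.05,0.67,0.4,-0.2,0,0,-0.07,0.84,0.5,-0.2,0,0,-0.085,1,0.6,-0.2,0,0,-0.097,1,0.725,-0.2,0,0,-0.097,1,0.725,-0.2,0,0,-0.097,1,0.725,-0.2,0,0,-0.097], hand=-1, grip_force=60)

```text
time: 1.6
position: [0.4562, -0.3698, 0.1914]
eef_rot: [[0.988, 0.157, -0.0], [0.157, -0.988, -0.0], [-0.0, 0.0, -1.0]]
ft_force: [-0.4, -0.2, 0.4]
gripper_width: 0.0854
gripper_force: 0.0
```

```bash
python3 - <<'E'
from h import *
c=bot.get_image("wrist");P=pts(c);im=c["img"];cv2.imwrite("pics/d.png",im)
s=bot.get_state();print(s["time"],s["position"],s["eef_rot"][:2])
hsv=cv2.cvtColor(im,cv2.COLOR_BGR2HSV);k=(hsv[...,0]>8)&(hsv[...,0]<18)&(hsv[...,1]>200)&(hsv[...,2]>150)&(P[...,2]>.036)&(P[...,2]<.05)
q=P[k];print(k.sum(),q.mean(0),cv2.minAreaRect(q[:,:2].astype(np.float32)*1000))
E
```

```text
1.65 [ 0.45589347 -0.37041968  0.19140315] [[ 9.87769206e-01  1.55923028e-01 -6.82421598e-05]
 [ 1.55922981e-01 -9.87769108e-01 -4.61075185e-04]]
2603 [ 0.49420658 -0.36931897  0.04229666] ((492.49468994140625, -369.68988037109375), (68.77676391601562, 34.3430061340332), 8.66620922088623)
```

View pics/d.png

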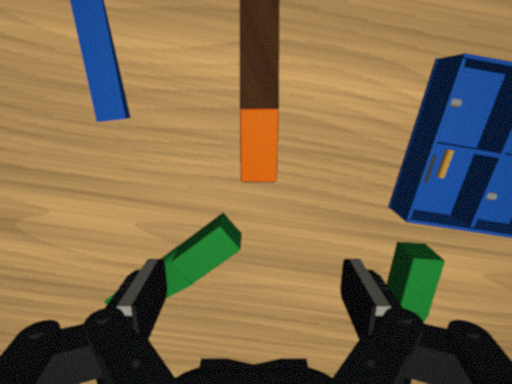

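The orange block is at pixel (260,145), lined up with the tool. Target is (0.493, -0.3695), so I go down onto it.

send_rows(deltas=[0.1,0,0,0,0,0,0.185,0,-0.1,0,0,0,0.185,0,-0.3,0,0,0,0.185,0,-0.5,0,0,0,0.185,0,-0.7,0,0,0,0.185,0,-0.85,0,0,0,0.185,0,-0.91,0,0,0,0.185,0,-0.91,0,0,0,0.185,0,-0.91,0,0,0])

```text
time: 2.55
position: [0.4935, -0.3706, 0.0106]
eef_rot: [[0.988, 0.156, 0.001], [0.156, -0.988, -0.001], [0.001, 0.001, -1.0]]
ft_force: [0.2, -0.8, 0.7]
gripper_width: 0.0857
gripper_force: 0.0
```

send_rows(deltas=[0,0,0,0,0,0,0,0,0,0,0,0,0,0,0,0,0,0,0,0,0,0,0,0,0,0,0,0,0,0,0,0,0,0,0,0,0,0,0,0,0,0,0,0,0,0,0,0], hand=1, grip_force=60)

```text
time: 3.35
position: [0.4934, -0.3699, 0.01]
eef_rot: [[0.988, 0.157, 0.001], [0.157, -0.988, -0.0], [0.001, 0.001, -1.0]]
ft_force: [-1.0, 1.1, 9.0]
gripper_width: 0.0352
gripper_force: 61.0
```

send_rows(deltas=[0,0,0.1,0,0,0,0,0,0.25,0,0,0,0,0,0.42,0,0,0,0,0,0.55,0,0,0,0.06,0.12,0.6,0,0,0.03,0.12,0.27,0.6,0,0,0.07,0.18,0.42,0.6,0,0,0.11,0.24,0.57,0.6,0,0,0.15,0.3,0.72,0.6,0,0,0.19,0.36,0.86,0.6,0,0,0.23,0.4,1,0.6,0,0,0.26,0.4,1,0.6,0,0,0.28])

```text
time: 4.55
position: [0.5744, -0.1652, 0.1294]
eef_rot: [[0.502, 0.865, 0.001], [0.865, -0.502, 0.002], [0.002, -0.001, -1.0]]
ft_force: [-1.1, -1.2, -1.5]
gripper_width: 0.035
gripper_force: 60.1
```

send_rows(deltas=[0.02,0.12,0,0,0,0.03,0.04,0.27,0,0,0,0.07,0.08,0.4,0,0,0,0.1,0.08,0.52,0,0,0,0.13,0.08,0.6,0,0,0,0.16,0.08,0.6,0,0,0,0.16,0.08,0.6,0,0,0,0.16,0.08,0.6,0,0,0,0.16])

```text
time: 5.35
position: [0.5891, -0.0509, 0.1293]
eef_rot: [[0.034, 0.999, -0.0], [0.999, -0.034, -0.001], [-0.001, -0.0, -1.0]]
ft_force: [0.4, 0.6, -1.4]
gripper_width: 0.0354
gripper_force: 60.1
```

```bash
python3 - <<'E'
from h import *
c=bot.get_image("wrist");P=pts(c);im=c["img"];cv2.imwrite("pics/e.png",im);np.savez("wr.npz",img=im,P=P)
s=bot.get_state();print(s["time"],s["position"],s["eef_rot"][:2],s["gripper_width"])
for l in("wedge","rest","flag"):
    for m in bot.masks_of(l,"wrist"):
        k=m["mask"]&(c["depth"]>0);q=P[k]
        if l!="wedge": 
            z=np.percentile(q[:,2],60);k2=abs(q[:,2]-z)<.004;q=q[k2]
        print(l,round(m["p"],2),np.round(m["bbox"]),len(q),np.round(np.percentile(q[:,2],[5,50,95]),4),[np.round(x,1) for x in cv2.minAreaRect(q[:,:2].astype(np.float32)*1000)])
E
```

```text
5.4 [ 0.5891443  -0.05077592  0.12929615] [[ 3.38492020e-02  9.99426944e-01 -1.20042452e-04]
 [ 9.99426789e-01 -3.38492648e-02 -5.66561370e-04]] 0.03509315821722492
wedge 0.96 [252. 180.  98. 360.] 31856 [0.1388 0.1554 0.1621] [array([586.9, -77.1]), array([328.3,  78.2]), np.float64(87.1)]
wedge 0.76 [ 88. 152. 176.  59.] 8428 [0.0053 0.0231 0.039 ] [array([450.2, -12.8]), array([ 48.5, 144.6]), np.float64(88.9)]
wedge 0.66 [ 16. 370.  29.  28.] 513 [0.0014 0.0096 0.0204] [array([ 308.5, -252.4]), array([ 4.9, 35.1]), np.float64(48.6)]
```

View pics/e.png

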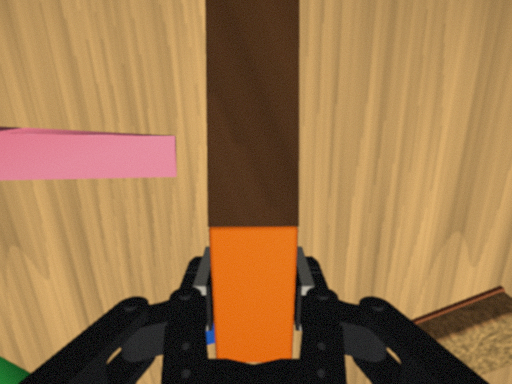

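The view shows the wedge gripped straight (orange at (252,290)) and the pink look-alike clear to the left. The rest is out of view, so I measure bar and tab heights from the stored pictures and lower meanwhile.

```bash
python3 - <<'E'
from h import *
for n in("top","side"):
    c=np.load(n+".npz");P=c["P"];im=c["img"];hsv=cv2.cvtColor(im,cv2.COLOR_BGR2HSV)
    near=(abs(P[...,1]-.172)<.05)&(c["d"]>0)
    red=near&((hsv[...,0]<6)|(hsv[...,0]>174))&(hsv[...,1]>180)&(abs(P[...,0]-.715)<.05)&(P[...,2]>.03)
    r=red&(P[...,2]>np.percentile(P[red][:,2],50)-.003) 
    bar=near&(abs(P[...,0]-.59)<.06)&(P[...,2]>.040)&(P[...,2]<.06)
    bench=near&(abs(P[...,0]-.6)<.15)&(abs(P[...,2])<.008)
    for nm,k in(("red",red),("redtop",r),("bar",bar),("bench",bench)):
        q=P[k];print(n,nm,k.sum(),np.round(q.mean(0),4),np.round(np.percentile(q[:,2],[10,25,50,75,90]),4),np.round(np.percentile(q[:,1],[3,97]),3),[np.round(x,1) for x in cv2.minAreaRect(q[:,:2].astype(np.float32)*1000)])
E
```

```text
top red 131 [0.7165 0.1728 0.0622] [0.0598 0.0608 0.0619 0.0637 0.0648] [0.16  0.187] [array([718.2, 173.3]), array([37. , 28.7]), np.float64(2.6)]
top redtop 126 [0.7164 0.1727 0.0623] [0.06   0.0609 0.0621 0.0637 0.0648] [0.16  0.187] [array([718.3, 173.2]), array([36.9, 28.6]), np.float64(2.4)]
top bar 698 [0.5891 0.1765 0.047 ] [0.0443 0.0456 0.0471 0.0484 0.0497] [0.157 0.196] [array([589.7, 177.4]), array([ 41.7, 120.5]), np.float64(88.3)]
top bench 2436 [0.5893 0.1622 0.0015] [-0.0013  0.      0.0014  0.0029  0.0046] [0.124 0.22 ] [array([600., 172.]), array([299.9,  99.9]), np.float64(0.0)]
side red 35 [0.7166 0.1692 0.0605] [0.0537 0.0594 0.0619 0.0643 0.065 ] [0.156 0.184] [array([717.2, 169.7]), array([27.6, 31.5]), np.float64(78.7)]
side redtop 26 [0.7159 0.1684 0.063 ] [0.0608 0.0616 0.0627 0.0645 0.0652] [0.156 0.184] [array([715. , 167.6]), array([22.8, 28.8]), np.float64(27.3)]
side bar 237 [0.5904 0.1762 0.0472] [0.0429 0.0448 0.0471 0.0496 0.0516] [0.154 0.2  ] [array([590. , 178.5]), array([ 50.8, 121.2]), np.float64(86.9)]
side bench 851 [0.5945 0.16   0.0023] [-0.0016  0.0002  0.0023  0.0044  0.0061] [0.125 0.214] [array([600.1, 171.5]), array([299.8,  99.1]), np.float64(0.1)]
```

send_rows(deltas=[-0.015,0,0,0,0,0,-0.035,0,-0.1,0,0,0,-0.035,0,-0.25,0,0,0,-0.035,0,-0.4,0,0,0,-0.035,0,-0.5,0,0,0,-0.035,0,-0.55,0,0,0,-0.035,0,-0.58,0,0,0,-0.035,0,-0.59,0,0,0,-0.035,0,-0.595,0,0,0,-0.035,0,-0.595,0,0,0])

```text
time: 6.55
position: [0.5825, -0.0498, 0.0109]
eef_rot: [[0.032, 1.0, 0.001], [1.0, -0.032, -0.0], [0.0, 0.001, -1.0]]
ft_force: [-0.8, -0.7, -1.4]
gripper_width: 0.0351
gripper_force: 60.3
```

Rise needed is about 15.3 mm, so the TCP should end near y ≈ 0.090. Pushing in.

send_rows(deltas=[0.003,0.1,-0.004,0,0,0,0.006,0.2,-0.004,0,0,0,0.009,0.3,-0.004,0,0,0,0.012,0.38,-0.004,0,0,0,0.013,0.42,-0.004,0,0,0,0.014,0.46,-0.004,0,0,0,0.016,0.5,-0.004,0,0,0,0.018,0.54,-0.004,0,0,0,0.019,0.58,-0.004,0,0,0,0.02,0.62,-0.004,0,0,0,0.02,0.62,-0.004,0,0,0])

```text
time: 7.65
position: [0.5866, 0.073, 0.01]
eef_rot: [[0.033, 0.999, 0.001], [0.999, -0.033, -0.002], [-0.002, 0.001, -1.0]]
ft_force: [-0.9, -4.5, 6.5]
gripper_width: 0.0352
gripper_force: 61.4
```

```bash
cat > chk.py <<'E'
from h import *
import sys
s=bot.get_state();print(s["time"],s["position"],s["ft_force"],s["gripper_width"])
for n in("top","side"):
    c=bot.get_image(n);P=pts(c);im=c["img"];cv2.imwrite(f"pics/{sys.argv[1]}_{n}.png",cv2.resize(im[60:260,60:310] if n=="top" else im[80:200,180:330],None,fx=3,fy=3))
    hsv=cv2.cvtColor(im,cv2.COLOR_BGR2HSV)
    near=(abs(P[...,1]-.172)<.05)&(c["depth"]>0)
    red=near&((hsv[...,0]<6)|(hsv[...,0]>174))&(hsv[...,1]>180)&(abs(P[...,0]-.715)<.05)&(P[...,2]>.03)
    q0=np.median(P[red][:,2])
    bar=near&(abs(P[...,0]-.59)<.06)&(P[...,2]>.045)&(P[...,2]<.08)&(abs(P[...,1]-.177)<.022)
    q=P[bar]
    print(n,red.sum(),q0,bar.sum(),np.percentile(q[:,2],[10,25,50,75,90]).round(4) if len(q) else 0)
E
python3 chk.py f
```

```text
7.65 [0.58662125 0.07295046 0.0099975 ] [-0.94571522 -4.45005641  6.46427313] 0.03519405383124182
top 41 0.062176726649310454 0 0
side 33 0.06106748181534592 56 [0.0546 0.0563 0.0579 0.0597 0.0603]
```

View pics/f_side.png

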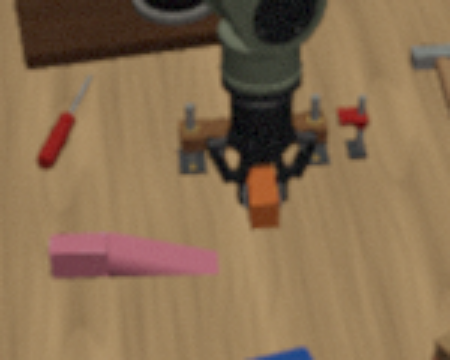

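The side view shows the wedge under the middle of the bar, gripper clear of the posts. The bar is at about 58 mm, as predicted, so I push the remaining 18 mm, then let go and back off upward.

send_rows(deltas=[0,0.02,0,0,0,0,0.001,0.04,0,0,0,0,0.002,0.06,0,0,0,0,0.003,0.08,0,0,0,0,0.003,0.09,0,0,0,0,0.003,0.09,0,0,0,0,0.003,0.09,0,0,0,0])

```text
time: 8.45
position: [0.5873, 0.0896, 0.01]
eef_rot: [[0.034, 0.999, 0.0], [0.999, -0.034, -0.003], [-0.003, 0.001, -1.0]]
ft_force: [-0.4, -10.8, 7.4]
gripper_width: 0.0355
gripper_force: 61.4
```

send_rows(deltas=[0,0,0,0,0,0,0,0,0,0,0,0,0,0,0,0,0,0,0,0,0,0,0,0,0,0,0,0,0,0,0,0,0,0,0,0,0,0,0,0,0,0], hand=-0.3)

```text
time: 9.15
position: [0.5868, 0.0923, 0.0095]
eef_rot: [[0.031, 1.0, -0.0], [1.0, -0.031, -0.0], [-0.0, -0.0, -1.0]]
ft_force: [-0.1, 0.5, -0.3]
gripper_width: 0.0555
gripper_force: 0.0
```

```bash
python3 chk.py g
```

```text
9.15 [0.58676308 0.09226446 0.00945557] [-0.07183848  0.45350811 -0.34674174] 0.05546195286539278
top 3 0.0620220143259024 0 0
side 32 0.06064829839274855 38 [0.0508 0.0563 0.0613 0.0638 0.0673]
```

send_rows(deltas=[0,0,0.1,0,0,0,0,0,0.25,0,0,0,0,0,0.45,0,0,0,0,-0.1,0.65,0,0,0,0,-0.3,0.8,0,0,0,0,-0.5,0.8,0,0,0,0,-0.7,0.8,0,0,0,0,-0.85,0.8,0,0,0,-0.1,-1,0.8,0,0,0,-0.3,-1,0.8,0,0,0,-0.3,-1,0.8,0,0,0,-0.3,-1,0.8,0,0,0])

```text
time: 10.45
position: [0.5268, -0.1079, 0.1699]
eef_rot: [[0.032, 0.999, 0.001], [0.999, -0.032, -0.0], [-0.0, 0.001, -1.0]]
ft_force: [1.1, -0.2, 0.1]
gripper_width: 0.0555
gripper_force: 0.0
```

```bash
python3 chk.py i
```

```text
10.45 [ 0.52676399 -0.10788537  0.16988958] [ 1.05020346 -0.17427542  0.12843241] 0.055529617011456506
top 131 0.06244407547204503 773 [0.0572 0.0596 0.0612 0.0627 0.0638]
side 33 0.06159393356323843 46 [0.0472 0.0503 0.06   0.0623 0.0646]
```

View pics/i_top.png

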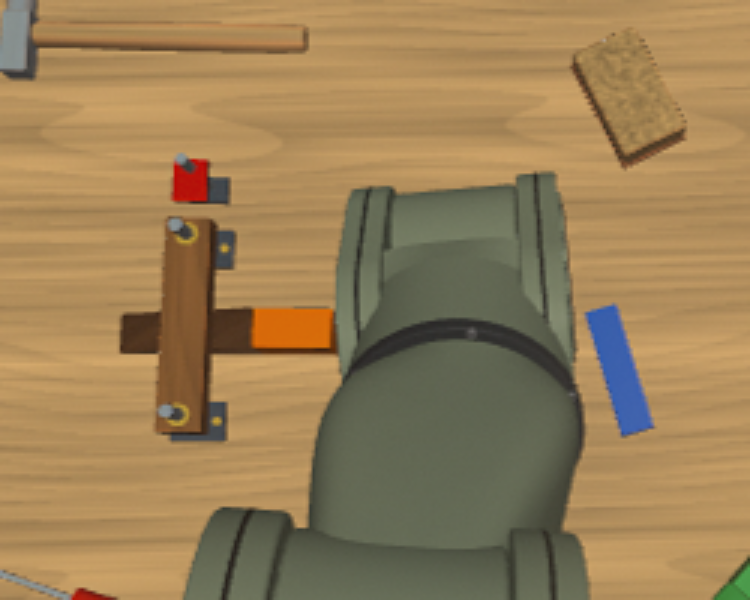

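View pics/i_side.png

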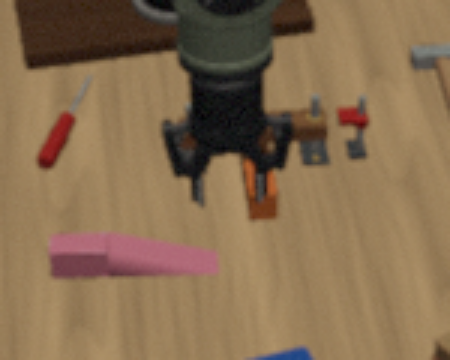

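Wedge is square under the bar's middle (crop (230,330)), the gripper is clear, and the shim is untouched at crop (620,370). The bar top at 61.2 mm is about 1 mm below the tab's 62.4 mm, so I'm handing in.

```bash
python3 -c "
from cell import bot
print(bot.close_job())"
```

```text
the job is handed in; nothing more can be done
None
```

The job is handed in: the orange-ended wedge is wedged square under the middle of the rest bar. The bar's top measures about 1 mm below the red tab's top (within the 4.5 mm allowed), the gripper is clear and the blue shim was not touched.

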